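# Switch the sauce warmer over with its thumbwheels

## Task

Two pots stand on the double sauce warmer, each heated by the knurled thumbwheel straight in front of it, and both wheels stand at low (yellow mark on top). With a fingertip laid gently on its crown, roll the wheel of the brown-sauce pot away from the robot until it clicks into its next notch, high (red mark on top), and roll the wheel of the white-cream pot toward the robot until it clicks into its next notch, off (white mark on top); either may come first. Only push with the fingertips and lift nothing: the pots stay on their plates and everything else stays where it is.

Things in the scene. Friction and masses are not known exactly. Their poses are not given: they have to be found in the camera images.
- warmer: double sauce warmer, light grey slab 270 (x) by 310 (y) mm, flat deck 52 mm high, fixed; origin at the centre of its underside, x from the wheels to the pots (away from the robot, yaw up to 0.25 rad), y left, z up. Wheels at x = -100 mm, y = +78 (left) and -78 mm (right); plates at x = +52 mm. A pot's wall begins about 80 mm behind the middle of its wheel
- pot_brown: white round pot (ramekin) with dark brown sauce and a small spoon in it, rim 132 mm across and 78 mm high (the spoon's handle reaches 125 mm), 0.35 kg, loose; stands on one of the two heating plates; origin at the centre of its underside, z up
- pot_white: white round pot (ramekin) with pale white cream and a small spoon in it, same size as the other, loose; stands on the other heating plate; origin at the centre of its underside, z up
- crown_left (a point): middle of the left wheel's crown (highest line) when not pressed, 66 mm above the worktop, 14 mm above the deck; fixed to the warmer, does not turn. Wheel: 56 mm diameter, 22 mm wide, axle level along the warmer's y, black ribbed rubber that grips well. It sits on a spring: under a press it sinks straight down up to 6 mm, 3 N to start, 12 N at the bottom, where it is hard
- crown_right (a point): middle of the right wheel's crown (highest line) when not pressed; fixed to the warmer, does not turn. The wheel is the same as the left one, size, height and spring included
- plate_left (a point): centre of the left heating plate's top (dark disc, 136 mm across), 53.5 mm above the worktop, 152 mm beyond the left wheel's crown along the warmer's +x
- plate_right (a point): centre of the right heating plate's top (dark disc, 136 mm across), 53.5 mm above the worktop, 152 mm beyond the right wheel's crown along the warmer's +x
- wheel_left (a joint): left (+y) knurled thumbwheel's angle, rad. Notches: -0.70 off (white mark on top), 0 low (yellow on top, the start), +0.70 high (red on top); end stops at +-0.82. Grows as the crown rolls along the warmer's +x (away from the robot). Let go within 0.35 of low it springs back to low; beyond, it snaps into the next notch. The hump takes 0.08 N m: 3 N along the crown; 0.70 rad is 20 mm at the crown
- wheel_right (a joint): right (-y) knurled thumbwheel's angle, rad; notches, marks, direction, stops and stiffness just as for the left one
- jam_red: jam jar with a red lid, 60 mm across, 75 mm high, loose, near the front left of the worktop; bystander; origin at the centre of its underside
- jam_green: jam jar with a green lid, 60 mm across, 75 mm high, loose, near the front right of the worktop; bystander; origin at the centre of its underside
- loose_spoon: small metal teaspoon, 133 by 27 by 11 mm, loose, lying on the deck of the warmer between the two wheels, pointing at the robot; bystander; origin at the centre of its underside
Things that resemble listed ones, but are neither listed nor needed, are in the scene too. Leave any orange or purple look-alike of the pot_white alone.

How it is judged:
By the outcome, as a careful person would: the job done as asked, in the order asked, and still so for the second after the job is handed in, with the robot touching nothing.
It also fails if it takes over 48 s, if anything falls off the work surface, if the arm or the gripper's body presses on something with over 40 N, if the wrist force passes 120 N, or if a joint passes its speed limit or range.

## Robot

A 7-joint arm with a two-finger parallel gripper is mounted at the origin on a cart in front of the work surface, level with it; the furniture and walls round the work are solid. World frame = base frame: x ahead of the robot, y to its left, z up, the work surface at z = 0. Lengths are in m, angles in rad, forces in N, time in s.
With the tool pointing down it reaches from about 0.4 to 0.85 m from the base axis. Payload 10.4 kg.
Tool frame: the origin (TCP) lies midway between the tips of the shut fingers; the grasp point (between the pads) lies 19 mm behind it; x points along the fingers, y is the direction in which the jaws open and shut, and the axes are right-handed (so a half turn about x gives the same grasp; the last joint's range is limited). The gripper opens to 87 mm and grips with 3 to 60 N. Pads are 19 mm wide; open, the fingers measure 117 mm over their backs; the gripper's body (75 mm by 190 mm) begins 51 mm behind the grasp point.
Start: joints at [-1.353, 0.332, -0.065, 1.46, 0.022, 1.35, -0.088], TCP at [0.149, 0.607, 0.223] pointing down, gripper open.
Joint ranges: [-2.6, 2.6], [-0.5, 2.12], [-1.47, 1.34], [0.16, 2.42], [-1.27, 4.41], [0.06, 2.06], [-2.6, 2.6]. Speed limits (rad/s): [2.22, 2.22, 2.79, 2.79, 3.14, 3.14, 3.14].

## Interface

Orientations are given as [roll, pitch, yaw] about the fixed x, y, z axes, in that order (R = Rz(yaw) Ry(pitch) Rx(roll)).
In Python, from workcell import ctrl gives the robot as it stands.
- The arm moves only by the tool apply_moves, never from a script. Its argument "plan" is one flat list of numbers, 5 for each row, row after row: the opening in per cent of the stroke, from 0 (shut) to 100 (fully open), then the shift along the tool's x, y, z in mm, then the turn about the tool's x in degrees. A call has exactly 8 rows; each row is the pose to reach, as a shift and turn from the pose commanded when the call began, along the tool's axes at that moment; what a row does not reach only later rows make up. A row lasts 1/8 s, in which the tool goes at most 62.5 mm and 10.7 degrees, less where a joint would pass 70% of its speed; a pose out of reach is approached as far as the arm can. A call with a gripper value outside its range is refused whole. The fingers move at their own pace and stop on an object; "squeeze" is the grip in N (left out, the last holds). Time passes only in rows, so rows that repeat a pose let the fingers close, or fill a call up. It gives the time, the measured TCP pose, the force and the opening at its end, in the units of the state.
- ctrl.get_state(): the state, without advancing time (a new reading comes with each control period).
- ctrl.camera(name): name is "scene" or "top" or "wrist"; returns the picture (384x512x3 uint8, red, green, blue); there is no depth.
- ctrl.camera_model(name): a dict with "fx", "fy", "cx", "cy" (pixels), "R" (3x3) and "t" (3): a world point X has camera coordinates R X + t. Camera axes: x right, y down, z forward; pixel columns grow to the right and rows downward; lengths in m; the calibration is good to about 2 mm. The wrist camera is an equidistant fisheye: a pixel r from the principal point sees the ray r / f radians off the axis. A picture is of the moment at which its call begins: read the wrist's pose just before it. camera_model takes no time and is no camera call; for the wrist camera it gives the pose at the moment of the call.
- ctrl.close_job(): hands the job in, once; it reports no verdict.
The state is a dict: "t": time; "qpos": joint angles; "joint_velocities": joint speeds; "tau": joint torques, N m; "position": TCP position; "eef_rot": TCP orientation; "contact_force": force on the tool from outside, world axes, zero at the start; "wrist_torque": the same for the moment, N m; "gripper_width": opening from 0.0 (shut) to 1.0 (fully open).
Only numpy, scipy, OpenCV 4.12 (cv2) and the standard library are available. Lean on these libraries where they do the work, as an engineer would, in place of code of your own. Each camera call takes 0.05 s, during which the arm holds its last target.

## Working session

There is one attempt and no reset: what is moved stays moved. The work goes in short steps, Python scripts to look and compute and a tool call to move; the robot and the scene stay as the last step left them, time stands still between calls to the robot, and variables do not carry over. Pictures are saved under pics/ and viewed, and the job is handed in when it is done.

Besides the shell and the picture viewer there is one more tool, called after "Request:" as name(argument=value, ...), one argument or row to a line, values as JSON. apply_moves: Moves the arm, as the interface text tells. Its arguments: {"type":"object","properties":{"plan":{"type":"array"},"squeeze":{"type":"number"}},"required":["plan"]}

```bash
ls; mkdir -p pics
python3 - <<'E'
from workcell import ctrl
import cv2
print(ctrl.get_state())
for n in ("scene","top","wrist"):
    im=ctrl.camera(n); cv2.imwrite(f"pics/{n}0.png",im[:,:,::-1]); print(n,ctrl.camera_model(n))
E
```

```text
pics
{'t': 0.0, 'qpos': array([-1.35261594,  0.33288454, -0.06469547,  1.46096306,  0.02163112,
        1.34990745, -0.0885078 ]), 'joint_velocities': array([ 1.85905478e-04,  2.09834812e-04, -6.30143925e-04,  8.27776719e-04,
        8.23340429e-04,  2.61272168e-03, -1.66738211e-05]), 'tau': array([ 7.30803677e-04, -6.23251033e+01,  2.47673539e-02, -3.89901531e+01,
       -6.14797790e-02,  3.99879366e-02,  1.92003822e-04]), 'position': array([0.14896208, 0.60657635, 0.22173565]), 'eef_rot': array([-1.50200695,  1.56933034, -1.74277113]), 'contact_force': array([ 0.54099233, -1.32373482, -0.41589128]), 'wrist_torque': array([0.03655868, 0.05411346, 0.01652168]), 'gripper_width': 0.9996973872070335}
scene {'fx': 425.2482494321532, 'fy': 425.2482494321532, 'cx': 253.73292603822335, 'cy': 182.08409451114326, 'R': array([[ 0.79901421, -0.60128697, -0.0055012 ],
       [-0.37822654, -0.49544831, -0.78196909],
       [ 0.46746227,  0.62688512, -0.62329293]]), 't': array([-0.44180215,  0.23015801,  0.78586725])}
top {'fx': 417.58701721038165, 'fy': 417.58701721038165, 'cx': 257.78753778616357, 'cy': 192.73525703503265, 'R': array([[-0.02875883, -0.99953962, -0.00966891],
       [-0.98447046,  0.02999844, -0.17296821],
       [ 0.17317863,  0.00454439, -0.98487995]]), 't': array([-0.0441584 ,  0.52793379,  1.05901623])}
wrist {'fx': 297.3186396354542, 'fy': 297.3186396354542, 'cx': 255.87890698951816, 'cy': 198.11973887337834, 'R': array([[ 2.38173296e-01,  9.71222633e-01, -2.79172981e-04],
       [ 9.26034928e-01, -2.27005221e-01,  3.01542603e-01],
       [ 2.92801627e-01, -7.20779196e-02, -9.53452663e-01]]), 't': array([-0.62563726, -0.03531969,  0.39242513])}
```

View pics/scene0.png

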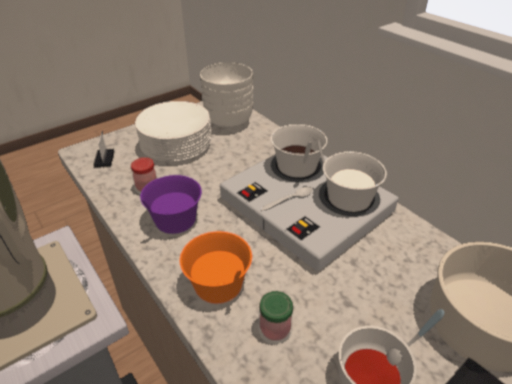

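View pics/top0.png

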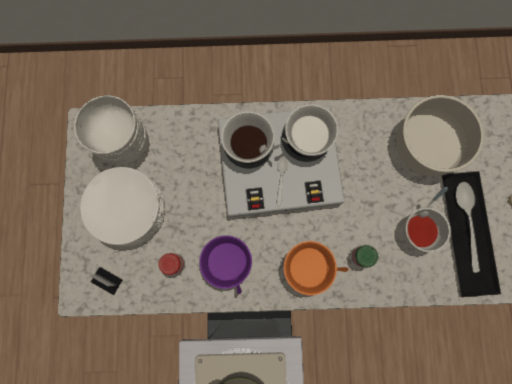

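View pics/wrist0.png

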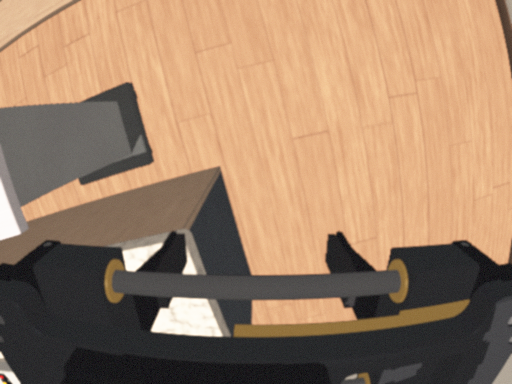

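The top view shows the brown pot at (248,138) behind the left wheel (255,199) and the white pot at (311,133) behind the right wheel (314,191). The orange and purple look-alikes and the jars are in front of the warmer. I'll measure the warmer next.

Run:
```python
import cv2
a=cv2.imread('pics/top0.png')[100:230,205:355]; cv2.imwrite('pics/top0z.png',cv2.resize(a,None,fx=5,fy=4.5,interpolation=2))
a=cv2.imread('pics/scene0.png')[120:270,210:405]; cv2.imwrite('pics/scene0z.png',cv2.resize(a,None,fx=4,fy=4,interpolation=2))
```

```text
(no output)
```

View pics/top0z.png

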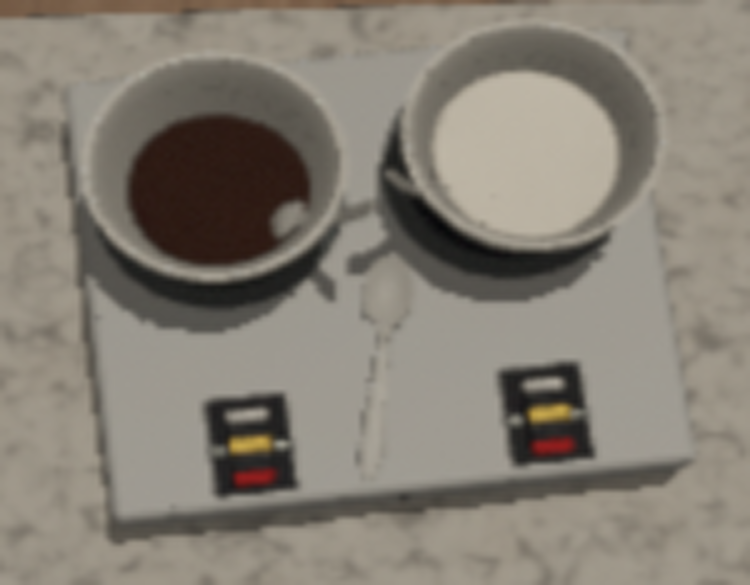

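View pics/scene0z.png

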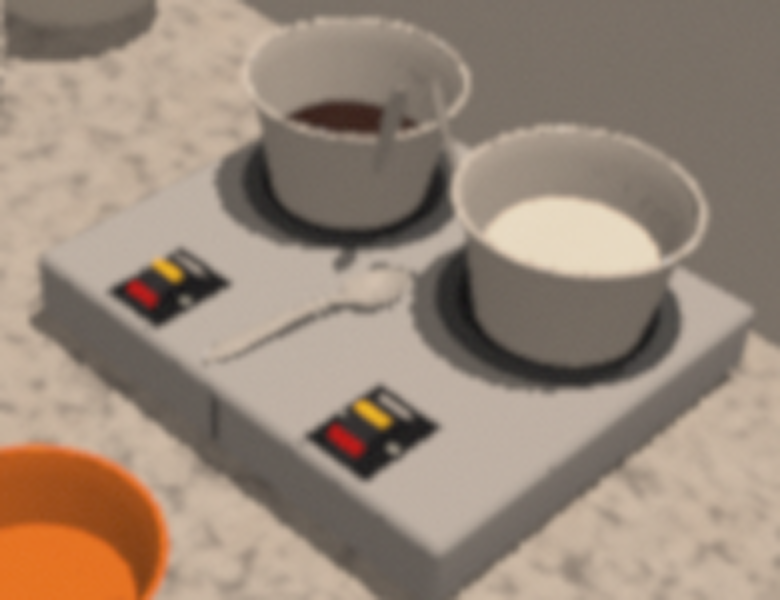

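The yellow marks (low) are on top of both wheels, and the spoon lies between them. Next I'll take the yellow-mark centroids from both views, plus the white deck ticks beside each wheel.

```bash
cat > h.py <<'E'
import numpy as np,cv2
def ray(m,u,v):
    d=np.array([(u-m['cx'])/m['fx'],(v-m['cy'])/m['fy'],1.]); R=np.array(m['R']);t=np.array(m['t'])
    return -R.T@t, R.T@d
def plane(m,u,v,z):
    c,d=ray(m,u,v); return c+d*(z-c[2])/d[2]
def blobs(im,lo,hi,roi,amin=4):
    u0,v0,u1,v1=roi; h=cv2.cvtColor(im[v0:v1,u0:u1],cv2.COLOR_RGB2HSV)
    k=cv2.inRange(h,lo,hi); n,l,s,c=cv2.connectedComponentsWithStats(k)
    return [(c[i]+[u0,v0],s[i,4]) for i in range(1,n) if s[i,4]>=amin]
def tri(rs):
    A=0;b=0
    for c,d in rs:
        d=d/np.linalg.norm(d);P=np.eye(3)-np.outer(d,d);A=A+P;b=b+P@c
    return np.linalg.solve(A,b)
E
python3 - <<'E'
from workcell import ctrl
from h import *
res={}
for n,roi in (("top",(235,170,335,215)),("scene",(230,175,330,245))):
    im=cv2.imread(f'pics/{n}0.png')[:,:,::-1].copy(); m=ctrl.camera_model(n)
    b=sorted(blobs(im,(18,120,120),(32,255,255),roi),key=lambda x:x[0][0]); 
    for c,a in b: print(n,c,a,plane(m,*c,0.066))
    res[n]=[ray(m,*c) for c,a in b]
L,R=[tri([res['top'][i],res['scene'][i]]) for i in (0,1)]
print(L,R,np.linalg.norm(L-R), 'yaw',np.arctan2(-(L-R)[0],(L-R)[1]))
# front corners of deck z=.052 (top view, px from zoom), back left
m=ctrl.camera_model('top')
for z in [(110,520),(692,462),(70,85)]:
    print(plane(m,205+z[0]/5,100+z[1]/4.5,.052))
# pots rims
for z in [(212,168),(532,136)]: print('rim',plane(m,205+z[0]/5,100+z[1]/4.5,.0535+.078))
E
```

```text
top [254.46153846 198.26923077] 26 [ 0.5085537 -0.0508286  0.066    ]
top [314.33333333 191.33333333] 27 [ 0.52206447 -0.2066213   0.066     ]
scene [251.55555556 187.11111111] 27 [ 0.50900398 -0.0508836   0.066     ]
scene [302.69230769 222.94871795] 39 [ 0.52269544 -0.20550125  0.066     ]
[ 0.50871512 -0.05093251  0.06612608] [ 0.52180672 -0.20642932  0.06724771] 0.15605097849266714 yaw 0.08399397230356623
[0.46735992 0.02218548 0.052     ]
[ 0.49213458 -0.28277086  0.052     ]
[0.73217616 0.03970454 0.052     ]
rim [ 0.65245897 -0.03828352  0.1315    ]
rim [ 0.66584234 -0.19869411  0.1315    ]
```

```bash
cat >> h.py <<'E'
from scipy.spatial.transform import Rotation as Ro
CL=np.array([.5087,-.0509,.066]);CR=np.array([.5220,-.2063,.066]);YAW=.085
WX=np.array([np.cos(YAW),np.sin(YAW),0]);WY=np.array([-np.sin(YAW),np.cos(YAW),0])
def togo(s,target):
    R=Ro.from_euler('xyz',s['eef_rot']).as_matrix()
    sh=R.T@(np.array(target)-s['position'])*1000
    y=R.T@WY; a=np.degrees(np.arctan2(y[2],y[1])); 
    return sh,a,R
E
python3 - <<'E'
from workcell import ctrl
from h import *
s=ctrl.get_state()
for p in (CL-.008*WX+[0,0,.05],CL-.008*WX+[0,0,.157]):
    sh,a,R=togo(s,p);print(sh,a,'or',(a+360)%360-180)
print(R.round(3))
m=ctrl.camera_model('top')
for u,v,z in [(120,207,.1),(108,125,.15),(170,264,.075),(310,268,.078),(226,262,.078),(366,256,.075)]: print(plane(m,u,v,z))
E
```

```text
[ 106.53953482 -555.31342489  498.55927076] -18.663873080450774 or 161.3361269195492
[-4.60404800e-01 -5.55427010e+02  4.98563791e+02] -18.663873080450774 or 161.3361269195492
[[-0.     0.238  0.971]
 [-0.001  0.971 -0.238]
 [-1.    -0.001  0.   ]]
[0.49109109 0.28631179 0.1       ]
[0.68924064 0.30489732 0.15      ]
[0.34679808 0.16510635 0.075     ]
[ 0.32691254 -0.18418061  0.078     ]
[0.3476543  0.02445868 0.078     ]
[ 0.35238539 -0.32588743  0.075     ]
```

Request:
apply_moves(
  plan=[0,0,-60,50,-2,0,-115,100,-5,0,-170,150,-8,0,-225,200,-11,0,-280,250,-14,0,-335,300,-17,0,-390,350,-18.7,0,-440,395,-18.7],
  squeeze=10,
)

```text
invalid input
```

Request:
apply_moves(
  plan=[0,0,-35,30,-2,0,-80,70,-5,0,-120,110,-8,0,-165,150,-11,0,-210,190,-14,0,-250,225,-17,0,-290,260,-19,0,-330,300,-19],
)

```text
invalid input
```

Run:
```python
from workcell import ctrl
s=ctrl.get_state();print(s['t'],s['position'],s['gripper_width'])
```

```text
0.15 [0.14897214 0.60669984 0.22192892] 0.9990605967737061
```

Request:
apply_moves(
  plan=[0,0,-35,30,-2,0,-70,60,-4,0,-100,90,-6,0,-130,120,-8,0,-160,150,-10,0,-190,170,-12,0,-220,200,-14,0,-250,230,-16],
  squeeze=10.0,
)

```text
invalid input
```

My rows had only four numbers after the first, because the x shift was missing. I'll resend with five per row.

Request:
apply_moves(
  plan=[0,0,-45,40,-2,0,0,-90,80,-5,0,0,-135,120,-8,0,0,-180,160,-11,0,0,-225,200,-14,0,0,-270,240,-17,0,0,-315,280,-19,0,0,-360,320,-19],
  squeeze=10,
)

```text
t: 1.15
position: [0.3745, 0.1791, 0.2226]
eef_rot: [1.162, 1.57, 1.253]
contact_force: [1.3, 1.1, 0.6]
gripper_width: 0.173
```

Run:
```python
from workcell import ctrl
from h import *
s=ctrl.get_state();print(s['t'],s['position'],s['gripper_width'],s['contact_force'],s['qpos'])
print(togo(s,CL-.008*WX+[0,0,.05])[:2])
```

```text
1.15 [0.37447158 0.17912685 0.22255165] 0.17309958479255205 [1.33578832 1.12240751 0.56486425] [-0.88562572 -0.1623751   0.29888009  1.9850689   0.04891317  1.31167773
  1.05920772]
(array([ 106.45215449, -241.31934672,  104.65346144]), np.float64(0.36578886112979087))
```

Request:
apply_moves(
  plan=[0,0,-45,20,0,0,0,-95,41,0,0,0,-145,63,0,0,0,-195,85,0,0,0,-241,104.5,0,0,50,-241,104.5,0,0,100,-241,104.5,0,0,125,-241,104.5,0],
)

```text
t: 2.15
position: [0.4984, -0.0496, 0.095]
eef_rot: [-3.064, 1.568, -2.973]
contact_force: [0.3, -0.3, 0.6]
gripper_width: 0.006
```

Run:
```python
from workcell import ctrl
from h import *
s=ctrl.get_state();print(s['t'],s['position'],s['gripper_width'],s['contact_force'],s['qpos'])
print(togo(s,CL-.008*WX))
for n in ("scene","top","wrist"):
    im=ctrl.camera(n); cv2.imwrite(f"pics/{n}1.png",im[:,:,::-1])
a=cv2.imread('pics/scene1.png')[120:270,210:405]; cv2.imwrite('pics/scene1z.png',cv2.resize(a,None,fx=4,fy=4,interpolation=2))
```

```text
2.15 [ 0.49835299 -0.04962996  0.09495059] 0.006448357021127371 [ 0.28759745 -0.29411008  0.58244753] [-0.60313584  0.20069007  0.67695911  1.96300702 -0.1453936   1.02915997
  1.8009357 ]
(array([28.94399981, -2.14867918,  2.28239012]), np.float64(0.31266854508135183), array([[-3.15289806e-03, -9.03345992e-02,  9.95906481e-01],
       [-5.35532878e-04,  9.95911441e-01,  9.03333537e-02],
       [-9.99994886e-01, -2.48528808e-04, -3.18838440e-03]]))
```

View pics/scene1z.png

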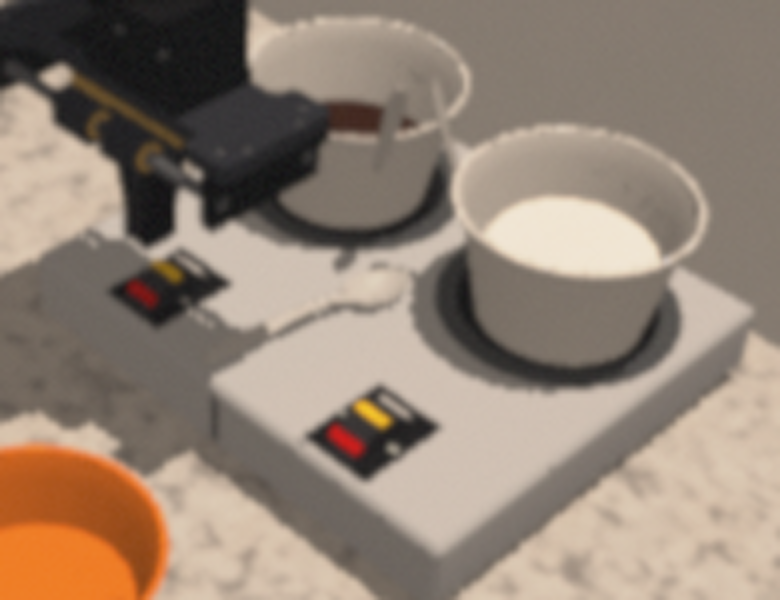

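View pics/wrist1.png

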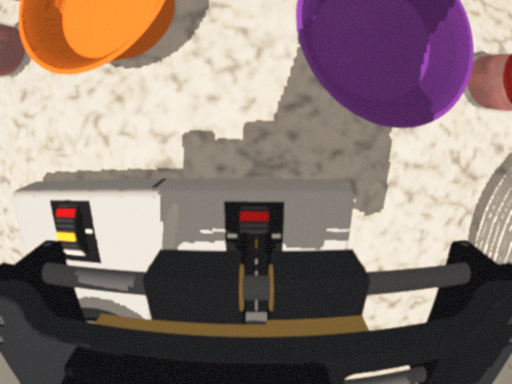

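Request:
apply_moves(
  plan=[0,12,-2,1.5,0,0,22,-2,1.5,0,0,26,-2,1.5,0,0,28,-2,1.5,0,0,29,-2,1.5,0,0,30,-2,1.5,0,0,31,-2,1.5,0,0,31,-2,1.5,0],
)

```text
t: 3.3
position: [0.5016, -0.0513, 0.0666]
eef_rot: [0.503, 1.571, 0.594]
contact_force: [-0.7, 0.4, 1.1]
gripper_width: 0.009
```

Run:
```python
from workcell import ctrl
from h import *
s=ctrl.get_state();print(s['t'],s['position'],s['gripper_width'],s['contact_force'])
print(togo(s,CL-.008*WX)[:2])
```

```text
3.3 [ 0.50162752 -0.05127067  0.06655797] 0.008655319898763962 [-0.67423503  0.36230648  1.14675079]
(array([ 0.55780041, -0.22573059, -0.92301973]), np.float64(0.3368211148657373))
```

Request:
apply_moves(
  plan=[0,1,0,0,0,0,1.5,0,0,0,0,2,0,0,0,0,2.5,0,0,0,0,3,0,0,0,0,3,0,0,0,0,3,0,0,0,0,3,0,0,0],
)

```text
t: 4.3
position: [0.5017, -0.0513, 0.0637]
eef_rot: [0.32, 1.57, 0.411]
contact_force: [-1.4, 0.5, 6.3]
gripper_width: 0.006
```

Request:
apply_moves(
  plan=[0,0.8,0,0,0,0,0.8,0,2,0,0,0.8,0,4.5,0,0,0.8,0,7,0,0,0.8,0,9.5,0,0,0.8,0,12,0,0,0.8,0,14.5,0,0,0.8,0,16,0],
)

```text
t: 5.3
position: [0.5186, -0.0498, 0.0633]
eef_rot: [-0.052, 1.569, 0.039]
contact_force: [2.0, 0.4, 6.0]
gripper_width: 0.007
```

Run:
```python
from workcell import ctrl
from h import *
s=ctrl.get_state();print(s['t'],s['position'],s['contact_force'])
print(togo(s,CL)[:2])
for n in ("scene","wrist"):
    im=ctrl.camera(n); cv2.imwrite(f"pics/{n}2.png",im[:,:,::-1])
a=cv2.imread('pics/scene2.png')[150:250,210:340]; b=cv2.imread('pics/wrist2.png')[160:300,180:360]
cv2.imwrite('pics/z2.png',cv2.vconcat([cv2.resize(a,(390,300),interpolation=2),cv2.resize(b,(390,300),interpolation=2)]))
```

```text
5.3 [ 0.51864572 -0.04983698  0.06331821] [2.03453025 0.3736097  5.96473608]
(array([-2.70382712, -0.15617395, -9.99520983]), np.float64(0.337714357934836))
```

View pics/z2.png

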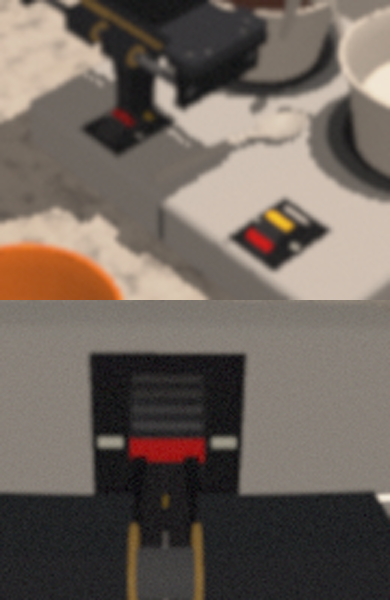

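The wheel rolled past its hump: red is almost level with the ticks, and the force along x has turned positive. I'll lift and check.

Request:
apply_moves(
  plan=[0,-2,0,0,0,0,-5,0,0,0,0,-15,0,0,0,0,-35,0,0,0,0,-55,0,0,0,0,-55,-40,0,0,0,-55,-90,0,0,0,-55,-135,0,0],
)

```text
t: 6.4
position: [0.5294, -0.1857, 0.1181]
eef_rot: [2.076, 1.57, 2.167]
contact_force: [0.8, 0.9, -0.2]
gripper_width: 0.008
```

Run:
```python
from workcell import ctrl
from h import *
s=ctrl.get_state();print(s['t'],s['position'],s['contact_force'])
print(togo(s,CR+.009*WX)[:2])
for n in ("scene","wrist"):
    im=ctrl.camera(n); cv2.imwrite(f"pics/{n}3.png",im[:,:,::-1])
a=cv2.imread('pics/scene3.png')[150:250,210:340]; b=cv2.imread('pics/wrist3.png')
cv2.imwrite('pics/z3.png',cv2.vconcat([cv2.resize(a,(390,300),interpolation=2),cv2.resize(b,(390,300),interpolation=2)]))
```

```text
6.4 [ 0.52938727 -0.18571336  0.11811331] [ 0.78295038  0.87473711 -0.17845447]
(array([ 52.10592904, -19.90361663,  -0.21549015]), np.float64(0.3396990036664017))
```

View pics/z3.png

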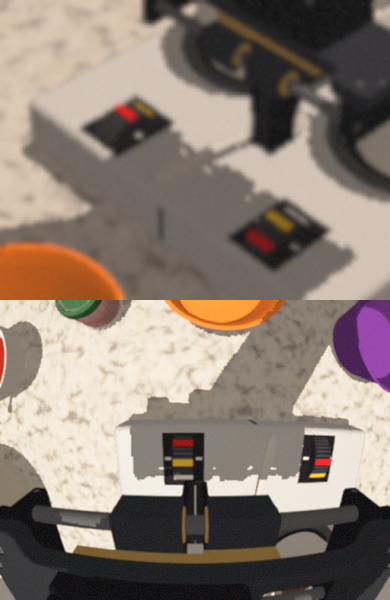

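Left wheel now shows red on top. Next, the right wheel: touch down 9 mm beyond its crown and roll back.

Request:
apply_moves(
  plan=[0,0,-20,0,0,0,20,-20,0,0,0,40,-20,0,0,0,48,-20,0,0,0,51,-20,0,0,0,53,-20,0,0,0,54.5,-20,0,0,0,54.5,-20,0,0],
)

```text
t: 7.5
position: [0.5318, -0.2038, 0.0637]
eef_rot: [0.867, 1.57, 0.958]
contact_force: [-2.6, 3.5, 4.5]
gripper_width: 0.006
```

Run:
```python
from workcell import ctrl
from h import *
s=ctrl.get_state();print(s['t'],s['position'],s['contact_force'])
print(togo(s,CR+.009*WX)[:2])
```

```text
7.5 [ 0.5318102  -0.20381526  0.06370295] [-2.63292759  3.48676714  4.49446436]
(array([-2.29889068, -1.63518025, -0.99425988]), np.float64(0.34847161309672386))
```

Request:
apply_moves(
  plan=[0,0.7,0,0,0,0,0.8,0,-2.5,0,0,0.8,0,-5,0,0,0.8,0,-7.5,0,0,0.8,0,-10,0,0,0.8,0,-12.5,0,0,0.8,0,-15,0,0,0.8,0,-17,0],
)

```text
t: 8.5
position: [0.5156, -0.2052, 0.0633]
eef_rot: [0.276, 1.569, 0.367]
contact_force: [-1.9, 3.4, 6.7]
gripper_width: 0.006
```

Run:
```python
from workcell import ctrl
from h import *
s=ctrl.get_state();print(s['t'],s['position'],s['contact_force'])
print(togo(s,CR)[:2])
for n in ("scene","wrist"):
    im=ctrl.camera(n); cv2.imwrite(f"pics/{n}4.png",im[:,:,::-1])
a=cv2.imread('pics/scene4.png')[150:250,210:340]; b=cv2.imread('pics/wrist4.png')
cv2.imwrite('pics/z4.png',cv2.vconcat([cv2.resize(a,(390,300),interpolation=2),cv2.resize(b,(390,300),interpolation=2)]))
```

```text
8.5 [ 0.51560467 -0.20518953  0.06330909] [-1.85601401  3.38412453  6.73179499]
(array([-2.67828226, -1.68817665,  6.27305416]), np.float64(0.36923154192925234))
```

View pics/z4.png

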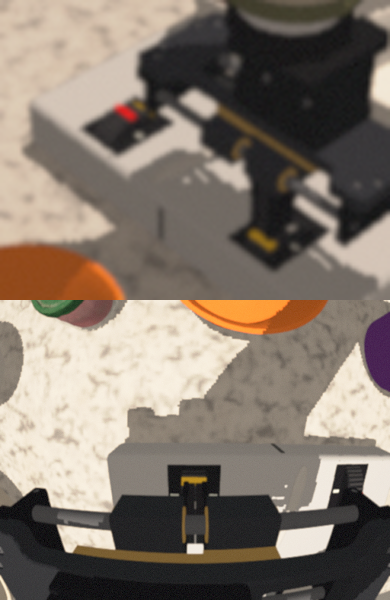

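The yellow mark has rolled to the front and the force along x is negative, so this wheel is past its hump too. I'll lift clear and back away to the front left, high up.

Request:
apply_moves(
  plan=[0,-2,0,0,0,0,-5,0,0,0,0,-15,0,0,0,0,-40,0,0,0,0,-80,0,0,0,0,-120,0,0,0,0,-160,0,-30,0,0,-200,0,-60,0],
)

```text
t: 9.6
position: [0.454, -0.2119, 0.264]
eef_rot: [-1.093, 1.57, -1.003]
contact_force: [0.6, 0.5, 1.3]
gripper_width: 0.002
```

Run:
```python
from workcell import ctrl
from h import *
s=ctrl.get_state();print(s['t'],s['position'],s['contact_force'])
for n in ("scene","wrist","top"):
    im=ctrl.camera(n); cv2.imwrite(f"pics/{n}5.png",im[:,:,::-1])
a=cv2.imread('pics/scene5.png'); b=cv2.imread('pics/wrist5.png')
cv2.imwrite('pics/z5.png',cv2.vconcat([cv2.resize(a[120:270,210:405],(390,300),interpolation=2),cv2.resize(b,(390,300),interpolation=2)]))
```

```text
9.6 [ 0.4540419  -0.21193888  0.26404629] [0.57850972 0.51049125 1.30591927]
```

View pics/z5.png

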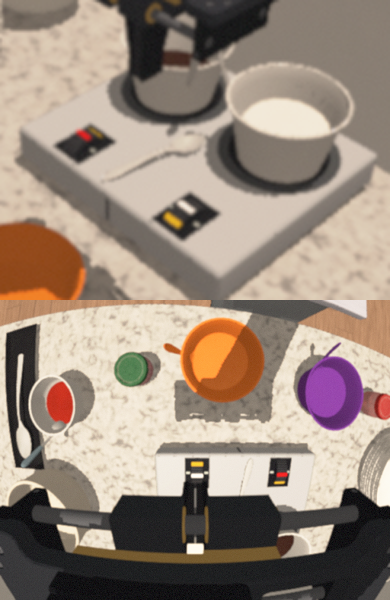

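View pics/scene5.png

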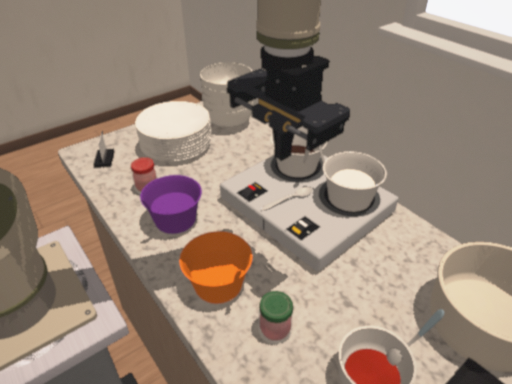

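Run:
```python
from workcell import ctrl
from h import *
im=cv2.imread('pics/scene5.png')[:,:,::-1].copy();m=ctrl.camera_model('scene');roi=(235,175,325,240)
for n,lo,hi in (('red',(0,150,100),(8,255,255)),('red2',(172,150,100),(180,255,255)),('yel',(18,120,100),(32,255,255))):
    for c,a in blobs(im,lo,hi,roi): print(n,c,a,plane(m,*c,.066))
a=cv2.imread('pics/scene0.png').astype(int);d=np.abs(a-im[:,:,::-1]).max(2)
print('changed px jars/pots', (d[150:360,60:290]>60).sum(), (d[140:220,325:395]>60).sum())
ctrl.close_job()
```

```text
red [251.95833333 187.33333333] 24 [ 0.50924996 -0.05205871  0.066     ]
yel [257.42857143 185.78571429] 14 [ 0.52229499 -0.05511148  0.066     ]
yel [296.02 229.64] 50 [ 0.49933446 -0.2116527   0.066     ]
changed px jars/pots 4427 6
the job is handed in; nothing more can be done
```

Both wheels are set as asked, and the job is handed in at about 10 s of the 48 s allowed. I used the shut fingertips, pressing about 6–7 N on each crown.

- **Brown sauce (left wheel):** rolled about 16 mm away from the robot and now at high. In the last picture the red mark sits within about 1.5 mm of where I measured the crown.
- **White cream (right wheel):** rolled about 17 mm toward the robot and now at off. The white mark is on top and the yellow mark has moved about 23 mm toward the robot. I judged the white mark by eye; only the yellow one was measured.
- **Everything else:** in the last pictures the pots, loose spoon, jars and look-alike pots stand where they were. The gripper was about 20 cm above the crowns and touching nothing.

**Checks that disagreed:**
- A before/after picture comparison showed many changed pixels (4,427) on the jar side. I put that down to the arm and its shadow being in the picture, but did not confirm it by measuring. The white pot's region showed almost none (6).
- On the right wheel the fingertip was about 1.7 mm off centre with roughly 3.4 N of sideways force. I left it because the wheel still rolled properly.
- My first three move calls were refused because I had left out a number in the rows; nothing moved.

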